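Dispense the dowels and ease the lid shut

TASK

With the closed fingertips, press the dowel dispenser's lever pad down as far as it goes, so that its linked lid lifts, and keep it down until all three wooden dowels have rolled out into the catch tray. Then let the lever come up slowly under the fingers so that the lid closes gently and does not slam, and move clear. Do not touch the lid or the dowels, pick nothing up, and leave the jar, bottle, clip stand and brush where they are.

Things in the scene. Friction and masses are not known exactly. Their poses are not given: they have to be found in the camera images.
- dispenser: Grey dowel dispenser, 330 x 200 mm base plate, fixed; place and heading vary. Origin at bench height under the hopper's mouth; x points from mouth into hopper. Hopper (sloping floor, 100 mm tall) x 0 to 157, y -54 to 54 mm; open catch tray x -135 to 0, y -61 to 61, walls 40 to 48 mm high; lever on the -y side in a forked post 116 mm tall at x 50, y -110.
- tray_floor (a point): Middle of the catch tray's floor, about 12 mm above the bench; the inside is about 124 mm long (dispenser x) and 112 mm wide; the floor slopes slightly down away from the mouth.
- pad_top (a point): Centre of the upper face of the lever's dark rubber pad, 44 mm along the lever by 40 mm; moves with it. At rest 143 mm above the bench, tilted 0.2 rad (free end higher), at dispenser x -75, y -110 mm; at the stop 91 mm above the bench, tilted the other way, x -80: travel 52 mm, nearly straight down.
- lever_arm: The lever: a straight steel bar 14 mm wide, 205 mm long, with the rubber pad on its free end and its short tail under the lid's tab. Its origin lies on the pivot axis (105 mm above the bench at dispenser x 50, y -110 mm), 130 mm from the pad's centre.
- lever (a joint): Lever angle, rad: 0 at rest (pad up, lid closed), 0.4 at the stop (pad down, lid fully open). A spring and the lid's weight push it back up: pressing takes about 4 to 9 N at the pad, and when let go it flies back.
- lid (a joint): Lid angle, rad: 0 closed, 0.9 fully open; always 2.25 times the lever angle. The lid hinges on the hopper rear top edge. Closing faster than 2 rad/s near shut (the pad rising faster than about 0.11 m/s) counts as a slam.
- lid_panel: The lid: clear panel with a dark frame, 166 x 116 mm, covering the hopper's top, with an apron hanging from its front edge that closes the mouth. Origin on the hinge axis, 100 mm above the bench. Open, it reaches 240 mm high within dispenser x -20 to 160, y -60 to 60 mm; a narrow steel tab sticks out over the lever's tail. Not to be touched.
- dowel0: Wooden dowel, 16 mm thick and 80 mm long, lying in the hopper behind the lid's apron at the start (nearest the mouth); it rolls out by itself when the lid is up. Origin at its centre, its length along its y axis. Not to be touched.
- dowel1: Wooden dowel, 16 mm thick and 80 mm long, lying in the hopper behind the lid's apron at the start (the middle one); it rolls out by itself when the lid is up. Origin at its centre, its length along its y axis. Not to be touched.
- dowel2: Wooden dowel, 16 mm thick and 80 mm long, lying in the hopper behind the lid's apron at the start (the last one); it rolls out by itself when the lid is up. Origin at its centre, its length along its y axis. Not to be touched.
- paint_jar: Bystander: glass paint jar with white cap, 48 mm across, about 62 mm tall. Origin at the centre of its underside.
- thinner_bottle: Bystander: clear bottle with white cap, 52 mm across, about 125 mm tall. Origin at the centre of its underside.
- clip_stand: Bystander: wooden block 60 x 50 x 25 mm with an upright stick and a small clip on it, 150 mm tall in all. Origin at the centre of its underside.
- brush: Bystander: paint brush about 170 mm long lying on the mat. Origin under its middle, its length along its x axis.

How it is judged (in metres and radians):
On the way, in this order (a step that is already met when the one before it is completed fails the run):
1. the lever is pressed down (nearly) to its stop by the fingers (value of joint lever above 0.33 rad and contact force between the fingers and lever_arm above 0.5 N), for 0.3 s.
2. with all three dowels out in the tray, the fingers bring the lever back up, the lid nearly closed (value of joint lever below 0.08 rad and contact force between the fingers and lever_arm above 0.5 N and x of dowel0 in the frame of dispenser between -0.13 and -0.008 m and y of dowel0 in the frame of dispenser between -0.056 and 0.056 m and height (world z) of each of dowel0, dowel1, dowel2 below 0.045 m and x of dowel1 in the frame of dispenser between -0.13 and -0.008 m and y of dowel1 in the frame of dispenser between -0.056 and 0.056 m and x of dowel2 in the frame of dispenser between -0.13 and -0.008 m and y of dowel2 in the frame of dispenser between -0.056 and 0.056 m).
At the end, for the whole second after the job is handed in: All three dowels lie at rest (under 30 mm/s) inside the catch tray, and the lid is closed (under 0.03 rad) with the lever back at rest (under 0.015 rad) (x of dowel0 in the frame of dispenser between -0.13 and -0.008 m and y of dowel0 in the frame of dispenser between -0.056 and 0.056 m and height (world z) of each of dowel0, dowel1, dowel2 below 0.045 m and x of dowel1 in the frame of dispenser between -0.13 and -0.008 m and y of dowel1 in the frame of dispenser between -0.056 and 0.056 m and x of dowel2 in the frame of dispenser between -0.13 and -0.008 m and y of dowel2 in the frame of dispenser between -0.056 and 0.056 m and linear speed of each of dowel0, dowel1, dowel2 below 0.03 m/s and value of joint lever below 0.015 rad and value of joint lid below 0.03 rad); the robot touches nothing.
It fails at once if the lid slams: it closes faster than 2 rad/s in the last 0.4 rad before shut (value of joint lid below 0.4 rad and velocity of joint lid below -2 rad/s).
It fails at once if the robot touches the lid (contact force between any of the fingers, the arm and lid_panel above 0.5 N).
It fails at once if the robot touches a dowel, or a dowel is lifted (contact force between any of the fingers, the arm and dowel0 above 0.3 N or contact force between any of the fingers, the arm and dowel1 above 0.3 N or contact force between any of the fingers, the arm and dowel2 above 0.3 N or height (world z) of any of dowel0, dowel1, dowel2 above 0.13 m).
It fails at once if a bystander is moved by more than 20 mm (distance of any of paint_jar, thinner_bottle, clip_stand, brush from where it was at the start of the episode above 0.02 m).
It also fails if it takes over 35 s, if anything falls off the work surface, if the arm or the gripper's body presses on something with over 40 N, if the wrist force passes 120 N, or if a joint passes its speed limit or range.

ROBOT

A 6-joint arm with a two-finger parallel gripper is mounted at the origin on the work surface. World frame = base frame: x ahead of the robot, y to its left, z up, the work surface at z = 0. Lengths are in mm, angles in rad, forces in N, time in s.
With the tool pointing down it reaches from about 300 to 775 mm from the base axis. Payload 14.6 kg.
Tool frame: the origin (TCP) lies between the finger pads; the fingertips stand 22 mm ahead of it and the grasp point (between the pads) lies 3 mm ahead of it (finger_overhang is the distance from the TCP to the fingertips, in mm); z points along the fingers, y is the direction in which the jaws open and shut (so a half turn about z gives the same grasp; the last joint's range is limited). The gripper opens to 94 mm and grips with 3 to 60 N. Pads are 16 mm wide; open, the fingers measure 119 mm over their backs; the gripper's body (75 mm by 177 mm) begins 78 mm behind the grasp point.
Start: joints at [-1.351, 0.3, 1.521, -0, 1.321, -0.067], TCP at [155.58, -527.527, 227.446] pointing down, gripper open.
Joint ranges: [-3.03, 3.03], [-0.79, 2.21], [0.23, 2.52], [-1.04, 4.18], [0, 3.07], [-2.55, 2.55]. Speed limits (rad/s): [2.22, 2.22, 2.57, 3.14, 3.14, 3.14].

INTERFACE

Orientations are given as [roll, pitch, yaw] about the fixed x, y, z axes, in that order (R = Rz(yaw) Ry(pitch) Rx(roll)).
In Python, from cell import * gives the robot as it stands.
- The arm moves only by the tool jog_arm, never from a script. Its argument "increments" is a list of rows, each a list of 7 numbers: the shift along the tool's x, y, z in cm, then the turn, a rotation vector about the tool's x, y, z in degrees, then the finger opening in cm, from 0 to 9.4. In form: [[x, y, z, wx, wy, wz, grip], ...]. A call has 1 to 20 rows; each row shifts and turns the commanded pose from where the row before left it, along the tool's axes as they then stand; what a row does not reach is not made up. A row lasts 1/8 s, in which the tool goes at most 62.5 mm and 10.7 degrees, less where a joint would pass 70% of its speed; a pose out of reach is approached as far as the arm can. A call is refused whole if a number of a shift passes 6.25 or a number of a turn 10.7, either way. A call with a gripper value outside its range is refused whole. The fingers move at their own pace and stop on an object; "squeeze" is the grip in N (left out, the last holds). Time passes only in rows, so rows that do not move let the fingers close. It gives the time, the measured TCP pose, the force and the opening at its end, in the units of the state.
- read_state(): the state, without advancing time (a new reading comes with each control period).
- camera(name): name is "scene" or "top" or "wrist"; returns a dict with "image" (420x560x3 uint8, red, green, blue), "K" (3x3 intrinsics, pixels), "rvec" (rotation vector, rad) and "tvec" (3), from world to camera coordinates, as OpenCV has them. Camera axes: x right, y down, z forward; pixel columns grow to the right and rows downward; lengths in mm; the calibration is good to about 2 mm. A picture is of the moment at which its call begins. There is no depth.
- sign_off(): hands the job in, once; it reports no verdict.
Trained networks look in a picture, given as the dict that the camera call returned (one of the last four; its "shot" number tells which), for a name from the list of things; names that differ only in an ending like _2 or _b are one class to them, and where a whole thing is asked for, a point or a joint stands for the part that bears it (a point fixed in the world has none). Each returns a list of dicts, best first, with "conf" (0 to 1); they miss things now and then, are a little off and sometimes report something else, mostly with a low value. They report only what shows in the picture. A call takes as long as a camera call.
- recognise(picture, name): "centre" ([x, y, z] in mm, in the coordinates of the camera as it stood for that picture, good to about 4 mm: the middle of the surface that is visible of it).
- regions_of(picture, name): "mask" (420x560 bool, what is visible of it).
The state is a dict: "clock": time; "joints": joint angles; "qd": joint speeds; "effort": joint torques, N m; "eef_pos": TCP position; "eef_rot": TCP orientation; "wrist_force": force on the tool from outside, world axes, zero at the start; "moment": the same for the moment, N m; "finger_gap": finger opening in mm.
Only numpy, scipy, OpenCV 4.12 (cv2) and the standard library are available. Lean on these libraries where they do the work, as an engineer would, in place of code of your own. Each camera call takes 0.05 s, during which the arm holds its last target.

## Working session

There is one attempt and no reset: what is moved stays moved. The work goes in short steps, Python scripts to look and compute and a tool call to move; the robot and the scene stay as the last step left them, time stands still between calls to the robot, and variables do not carry over. Pictures are saved under pics/ and viewed, and the job is handed in when it is done.

Besides the shell and the picture viewer there is one more tool, called after "Request:" as name(argument=value, ...) on one line, values as JSON. jog_arm: Moves the arm, as the interface text tells. Its arguments: {"type":"object","properties":{"increments":{"type":"array"},"squeeze":{"type":"number"}},"required":["increments"]}

```bash
mkdir -p pics; cat > h.py <<'E'
from cell import *
import numpy as np, cv2
def w(p,c):
    R,_=cv2.Rodrigues(np.array(p["rvec"],float)); return R.T@(np.array(c,float)-np.array(p["tvec"],float).ravel())
def px(p,X):
    return cv2.projectPoints(np.array(X,float).reshape(-1,3),np.array(p["rvec"],float),np.array(p["tvec"],float),np.array(p["K"],float),None)[0].reshape(-1,2)
def save(p,n): cv2.imwrite("pics/"+n,p["image"][:,:,::-1])
E
python3 - <<'E'
from h import *
s=read_state();print({k:np.round(v,3) for k,v in s.items()})
for n in ["scene","top"]:
    p=camera(n);save(p,n+"0.png")
    for o in ["dispenser","pad_top","tray_floor","lever_arm","lid_panel","dowel0","paint_jar","thinner_bottle","clip_stand","brush"]:
        for r in recognise(p,o)[:2]: print(n,o,round(r["conf"],2),w(p,r["centre"]).round(0))
E
```

```text
{'clock': np.float64(0.0), 'joints': array([-1.351,  0.3  ,  1.522, -0.   ,  1.321, -0.067]), 'qd': array([-0.001,  0.001,  0.   , -0.001, -0.   ,  0.   ]), 'effort': array([-2.0000e-03, -5.3181e+01, -3.5274e+01,  7.1000e-02,  2.4000e-02,
       -0.0000e+00]), 'eef_pos': array([ 155.508, -527.297,  226.867]), 'eef_rot': array([-3.14 , -0.   ,  0.287]), 'wrist_force': array([ 0.284,  0.764, -0.416]), 'moment': array([-0.008, -0.025,  0.04 ]), 'finger_gap': np.float64(93.961)}
scene dispenser 0.67 [ 687. -118.   51.]
scene pad_top 0.68 [ 576. -119.  125.]
scene tray_floor 0.67 [ 691. -124.   51.]
scene lever_arm 0.56 [ 580. -115.  119.]
scene lid_panel 0.69 [ 686. -125.   49.]
scene lid_panel 0.58 [ 711. -177.  106.]
scene paint_jar 0.72 [ 581. -122.  124.]
scene paint_jar 0.49 [ 518. -237.   64.]
scene thinner_bottle 0.75 [638.  93.  74.]
scene clip_stand 0.91 [ 669. -362.   30.]
scene brush 0.94 [458.  87.  13.]
top dispenser 0.8 [ 650. -133.   18.]
top pad_top 0.61 [ 577. -117.  125.]
top tray_floor 0.68 [ 653. -132.   15.]
top lever_arm 0.65 [ 573. -117.  124.]
top lever_arm 0.48 [ 652. -133.   16.]
top lid_panel 0.6 [ 700. -186.  101.]
top paint_jar 0.75 [ 507. -243.   58.]
top thinner_bottle 0.73 [610.  81.  84.]
top brush 0.9 [449.  86.  19.]
top brush 0.22 [611.  80.  86.]
```

View pics/scene0.png

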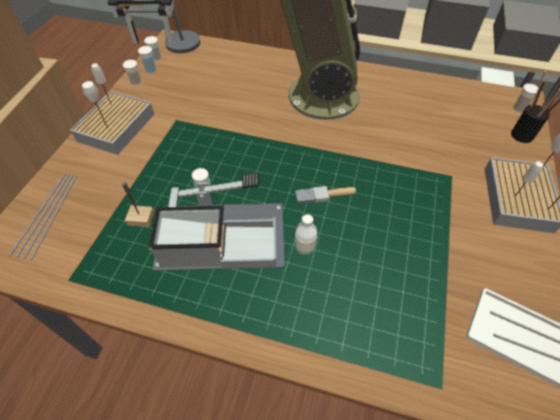

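View pics/top0.png

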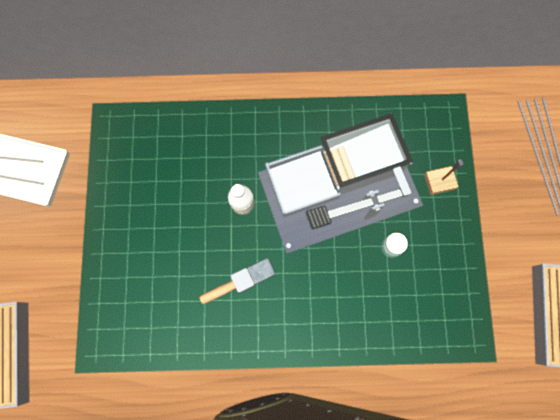

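The scene view shows the pad at about (250,180), the top view at about (318,217), with the lever running towards (400,195). I'll zoom in to fit the pose.

```bash
python3 - <<'E'
from h import *
p=camera("top");im=p["image"][110:260,240:440]
cv2.imwrite("pics/topz.png",cv2.resize(im,None,fx=4,fy=4,interpolation=cv2.INTER_CUBIC)[:,:,::-1])
p=camera("scene");im=p["image"][155:275,140:300]
cv2.imwrite("pics/scz.png",cv2.resize(im,None,fx=5,fy=5,interpolation=cv2.INTER_CUBIC)[:,:,::-1])
E
```

```text
(no output)
```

View pics/topz.png

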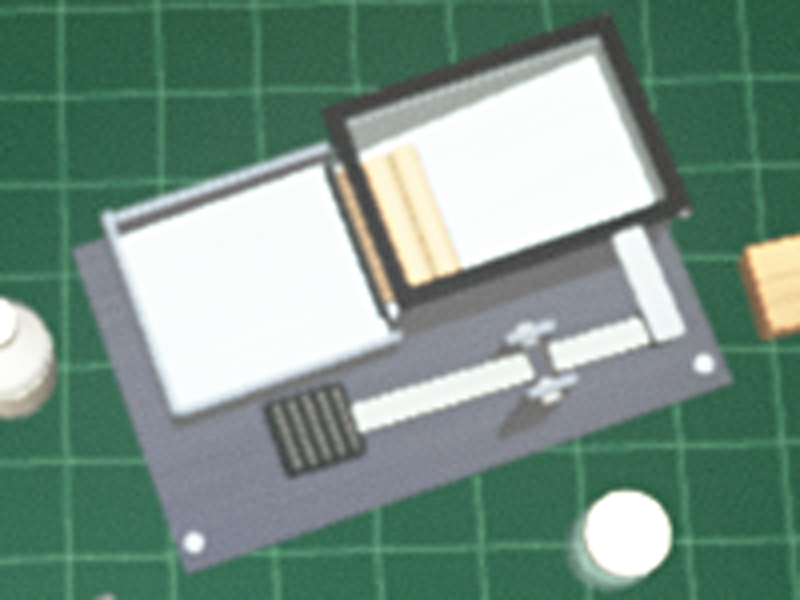

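View pics/scz.png

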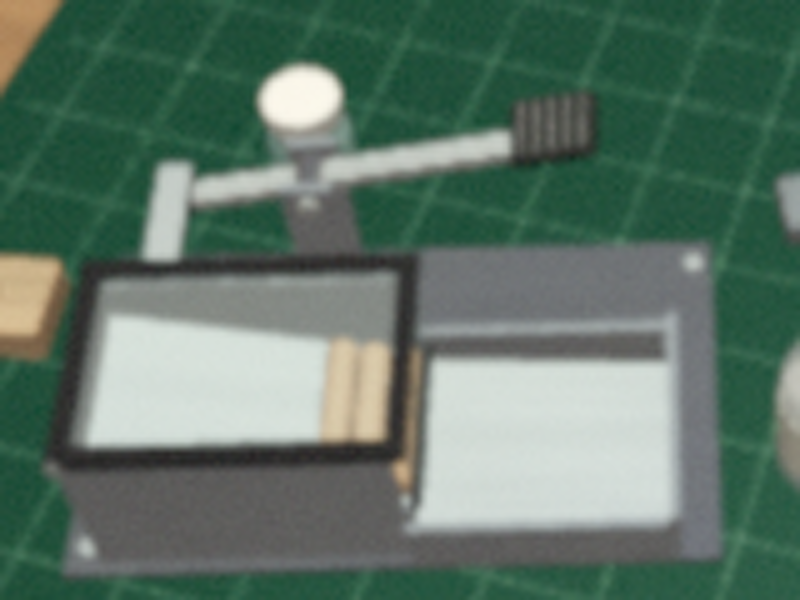

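```bash
cat >> h.py <<'E'
def d2w(v,X):
    X=np.array(X,float).reshape(-1,3);c,s=np.cos(v[2]),np.sin(v[2])
    return np.c_[v[0]+c*X[:,0]-s*X[:,1],v[1]+s*X[:,0]+c*X[:,1],X[:,2]]
E
python3 - <<'E'
from h import *
from scipy.optimize import least_squares
t=camera("top");s=camera("scene")
pad=[[-96.6,-90,147.4],[-53.4,-90,138.6],[-53.4,-130,138.6],[-96.6,-130,147.4]]
tp=np.array([(265,403),(345,383),(365,457),(288,476)])/4+[239.6,109.6]
sp=np.array([(596,155),(512,163),(515,100),(593,92)])/5+[139.6,154.6]
lt=np.array([(325,108),(608,14),(690,212),(400,308)])/4+[239.6,109.6]
tr=np.array([(108,214),(178,412)])/4+[239.6,109.6] # tray far outer corners, top edge
trm=[[-135,61,44],[-135,-61,44]]
def f(v,full=False):
    lid=[[v[4],58,v[3]],[v[4]+166,58,v[3]],[v[4]+166,-58,v[3]],[v[4],-58,v[3]]]
    r=[px(t,d2w(v,pad))-tp,px(s,d2w(v,pad))-sp,px(t,d2w(v,lid))-lt,px(t,d2w(v,trm))-tr]
    return r if full else np.concatenate(r).ravel()
o=least_squares(f,[630,-150,-1.3,105,-9],loss='soft_l1');print(o.x,o.cost)
for r in f(o.x,1):print(r.round(1).tolist())
v=o.x
print("pad",d2w(v,[[-75,-110,143],[-80,-110,91],[-97,-110,147]]))
np.save("v.npy",v[:3])
for p,n,b,k in((t,"tc",(240,110,200,150),4),(s,"sc",(140,155,160,120),5)):
    im=p["image"].copy()
    im=cv2.resize(im[b[1]:b[1]+b[3],b[0]:b[0]+b[2]],None,fx=k,fy=k)
    for q in px(p,d2w(v,pad+trm+[[-75,-110,143],[50,-110,116],[0,54,100],[0,-54,100],[157,-54,100],[157,54,100]])):
        cv2.circle(im,tuple(int(a) for a in (q-b[:2])*k),4,(255,0,0),-1)
    cv2.imwrite(f"pics/{n}.png",im[:,:,::-1])
E
```

```text
[ 683.34767694 -114.96917194   -1.27515415  110.26665957  -10.19984514] 9.110362871080849
[[-1.1, -0.4], [-0.8, -1.1], [0.9, -1.0], [-0.2, 0.2]]
[[-0.9, -1.6], [-1.5, -0.7], [-1.3, -0.3], [0.0, -1.2]]
[[-0.7, 0.2], [1.4, 0.5], [0.9, -0.1], [-1.0, 0.1]]
[[-1.2, -0.3], [-1.6, 0.6]]
pad [[556.26843364 -75.27199417 143.        ]
 [554.8116625  -70.48891798  91.        ]
 [549.85864062 -54.22645893 147.        ]]
```

View pics/tc.png

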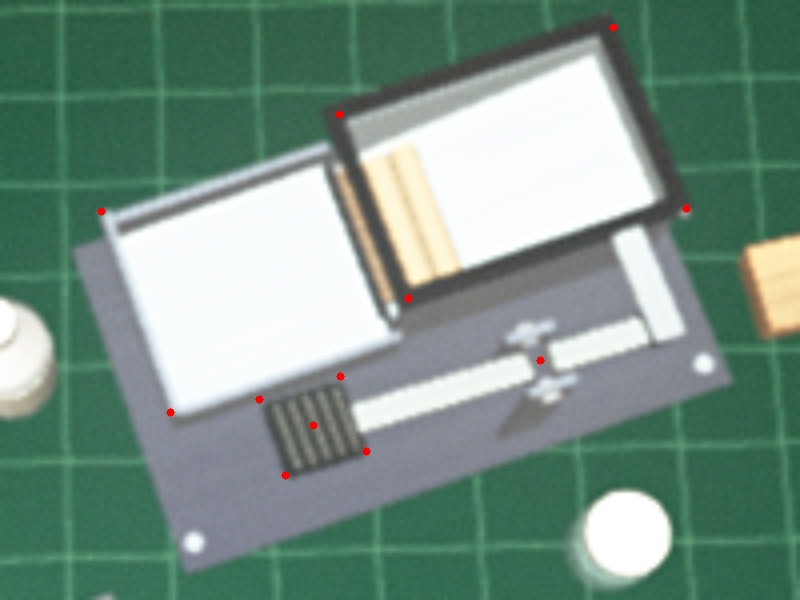

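View pics/sc.png

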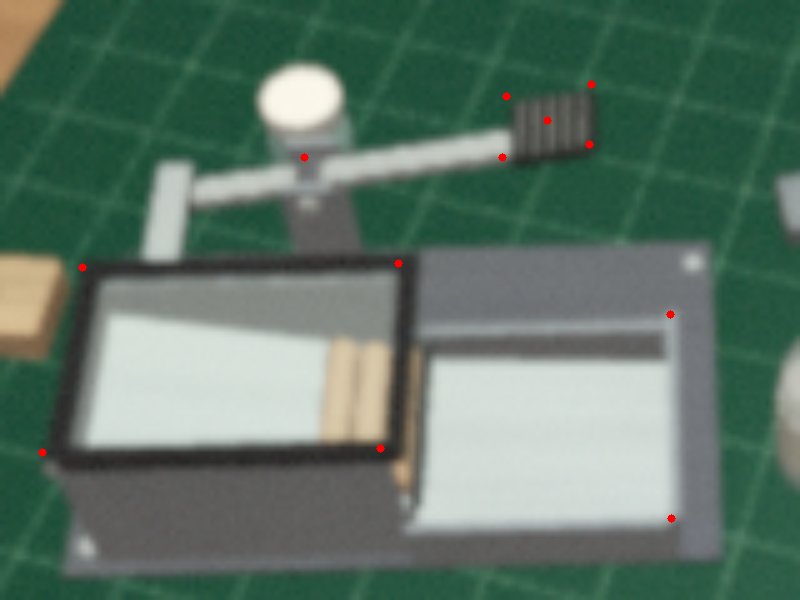

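The fitted dispenser pose agrees with both pictures to about 1–1.6 px (about 3–4 mm). The red dots sit on the pad, tray corners and post. Next is the approach, turning the tool so that its x axis is along minus dispenser x.

```bash
python3 - <<'E'
from h import *
from scipy.spatial.transform import Rotation as R
s=read_state();print(s["clock"])
p=np.array(s["eef_pos"]);r=R.from_euler("xyz",s["eef_rot"])
T=np.array([554.8,-70.5,200]);N=12
for i in range(N):
    d=np.round(r.inv().apply((T-p)/(N-i))/10,1);wz=-7.5
    p=p+r.apply(d*10);r=r*R.from_rotvec([0,0,np.radians(wz)])
    print([*d.tolist(),0,0,wz,0])
print(p,r.as_euler("xyz"))
E
```

```text
1.3
[4.3, -2.7, 0.2, 0, 0, -7.5, 0]
[4.6, -2.1, 0.2, 0, 0, -7.5, 0]
[4.8, -1.5, 0.2, 0, 0, -7.5, 0]
[5.0, -0.9, 0.2, 0, 0, -7.5, 0]
[5.1, -0.2, 0.2, 0, 0, -7.5, 0]
[5.0, 0.4, 0.2, 0, 0, -7.5, 0]
[4.9, 1.1, 0.3, 0, 0, -7.5, 0]
[4.8, 1.7, 0.2, 0, 0, -7.5, 0]
[4.5, 2.3, 0.3, 0, 0, -7.5, 0]
[4.1, 2.9, 0.2, 0, 0, -7.5, 0]
[3.7, 3.4, 0.3, 0, 0, -7.5, 0]
[3.2, 3.9, 0.2, 0, 0, -7.5, 0]
[554.3832232  -70.94437641 200.46515859] [ 3.14157069e+00 -1.63554055e-05  1.85760475e+00]
```

Request:
jog_arm(increments=[[4.3,-2.7,0.2,0,0,-7.5,0],[4.6,-2.1,0.2,0,0,-7.5,0],[4.8,-1.5,0.2,0,0,-7.5,0],[5.0,-0.9,0.2,0,0,-7.5,0],[5.1,-0.2,0.2,0,0,-7.5,0],[5.0,0.4,0.2,0,0,-7.5,0],[4.9,1.1,0.3,0,0,-7.5,0],[4.8,1.7,0.2,0,0,-7.5,0],[4.5,2.3,0.3,0,0,-7.5,0],[4.1,2.9,0.2,0,0,-7.5,0],[3.7,3.4,0.3,0,0,-7.5,0],[3.2,3.9,0.2,0,0,-7.5,0],[0,0,0,0,0,0,0],[0,0,0,0,0,0,0]], squeeze=20)

```text
clock: 3.05
eef_pos: [554.0, -71.2, 200.3]
eef_rot: [-3.141, -0.0, 1.857]
wrist_force: [0.5, 0.0, 0.2]
finger_gap: 0.3
```

```bash
python3 - <<'E'
from h import *
s=read_state();print({k:np.round(s[k],3) for k in ("clock","joints","eef_pos","eef_rot","wrist_force","finger_gap")})
v=np.load("v.npy")
pts=d2w(v,[[-75,-110,143],[-96.6,-90,147.4],[-53.4,-90,138.6],[-53.4,-130,138.6],[-96.6,-130,147.4]])
ims=[]
for n in("wrist","scene","top"):
    p=camera(n);im=p["image"].copy()
    for q in px(p,pts):cv2.circle(im,tuple(int(a) for a in q),2,(255,0,0),-1)
    if n!="wrist":
        c=px(p,pts[:1])[0].astype(int);im=cv2.resize(im[max(c[1]-70,0):c[1]+70,c[0]-93:c[0]+93],(560,420))
    cv2.imwrite(f"pics/{n}1.png",im[:,:,::-1])
E
```

```text
{'clock': np.float64(3.05), 'joints': array([-0.193,  0.342,  1.53 , -0.   ,  1.27 , -0.479]), 'eef_pos': array([554.046, -71.245, 200.308]), 'eef_rot': array([-3.141, -0.   ,  1.857]), 'wrist_force': array([0.514, 0.046, 0.245]), 'finger_gap': np.float64(0.308)}
```

View pics/wrist1.png

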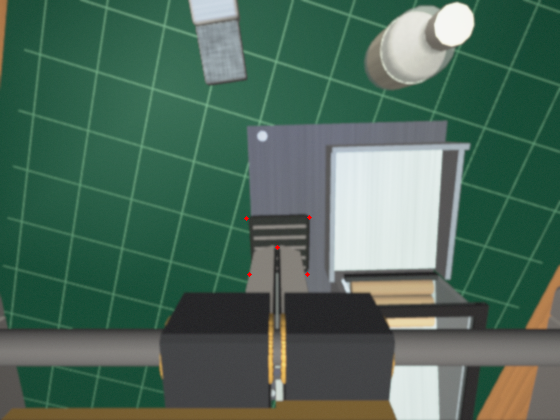

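View pics/scene1.png

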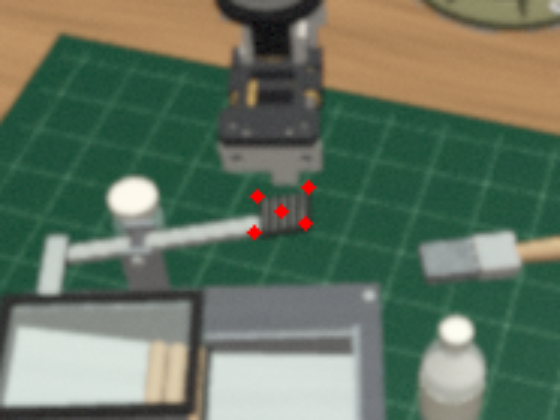

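The wrist view shows the predicted pad corners, (247,217) to (309,274), on the dark pad, with the fingers centred over it at column 277. Pressing down.

Request:
jog_arm(increments=[[0,0,2,0,0,0,0],[0,0,1,0,0,0,0],[0,0,0.6,0,0,0,0],[0,0,0.6,0,0,0,0],[0,0,0.6,0,0,0,0],[0,0,0.6,0,0,0,0],[0,0,0.6,0,0,0,0],[0,0,0.6,0,0,0,0],[0,0,0.6,0,0,0,0],[0,0,0.6,0,0,0,0],[0,0,0.6,0,0,0,0],[0,0,0,0,0,0,0]])

```text
clock: 4.7
eef_pos: [554.7, -70.8, 117.0]
eef_rot: [3.14, -0.0, 1.857]
wrist_force: [-0.9, 3.8, 5.9]
finger_gap: 0.7
```

Request:
jog_arm(increments=[[0,0,0.2,0,0,0,0],[0,0,0,0,0,0,0]])

```text
clock: 4.95
eef_pos: [554.8, -70.9, 115.3]
eef_rot: [3.14, 0.0, 1.857]
wrist_force: [-0.4, 3.0, 6.4]
finger_gap: 0.5
```

```bash
python3 - <<'E'
from h import *
v=np.load("v.npy")
c=d2w(v,[[-40,-20,60]])
for n in("scene","top"):
    p=camera(n);im=p["image"].copy();q=px(p,c)[0].astype(int)
    save({"image":cv2.resize(im[max(q[1]-75,0):q[1]+75,q[0]-100:q[0]+100],(800,600))},n+"2.png")
print(read_state()["wrist_force"],read_state()["eef_pos"])
E
```

```text
[-0.1623723  2.8503693  5.8254652] [554.77544778 -70.88328423 115.37994235]
```

View pics/scene2.png

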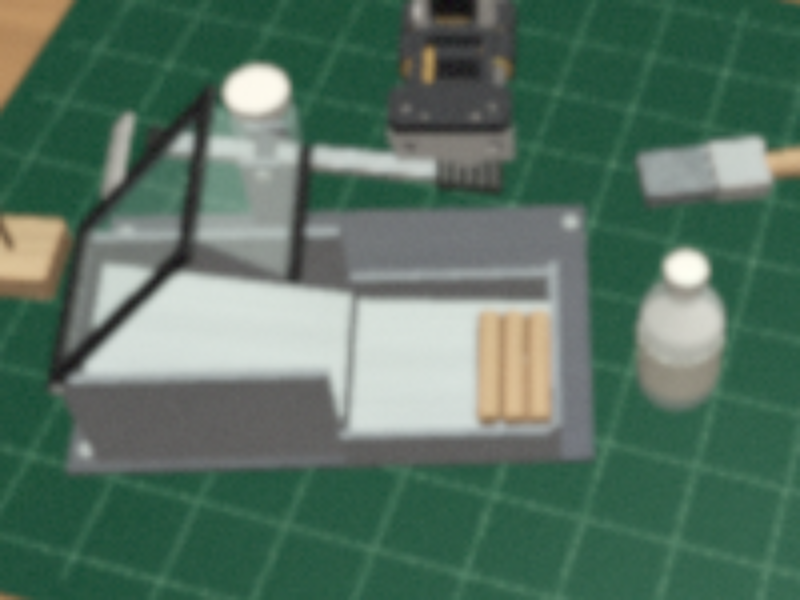

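View pics/top2.png

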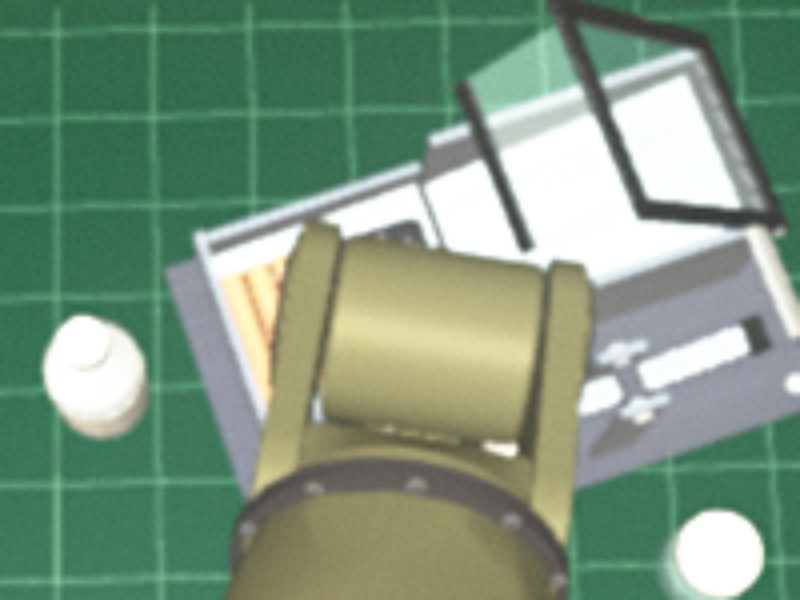

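All three dowels are lying at the tray's far end, at (490–540, 365) in the zoomed scene view, and the lid is up. I'll press on until I feel the stop, and hold there.

Request:
jog_arm(increments=[[0,0,0.2,0,0,0,0],[0,0,0.1,0,0,0,0],[0,0,0,0,0,0,0],[0,0,0,0,0,0,0],[0,0,0,0,0,0,0],[0,0,0,0,0,0,0]])

```text
clock: 5.8
eef_pos: [555.0, -71.0, 113.9]
eef_rot: [3.139, 0.001, 1.857]
wrist_force: [-6.5, 4.9, 19.8]
finger_gap: 0.1
```

The force rose to 20 N, so that is the stop. Now coming up slowly at about 24 mm/s.

Request:
jog_arm(increments=[[0,0,-0.3,0,0,0,0],[0,0,-0.3,0,0,0,0],[0,0,-0.3,0,0,0,0],[0,0,-0.3,0,0,0,0],[0,0,-0.3,0,0,0,0],[0,0,-0.3,0,0,0,0],[0,0,-0.3,0,0,0,0],[0,0,-0.3,0,0,0,0],[0,0,-0.3,0,0,0,0],[0,0,-0.3,0,0,0,0],[0,0,-0.3,0,0,0,0],[0,0,-0.3,0,0,0,0],[0,0,-0.3,0,0,0,0],[0,0,-0.3,0,0,0,0],[0,0,-0.3,0,0,0,0],[0,0,-0.2,0,0,0,0]])

```text
clock: 7.8
eef_pos: [554.4, -71.0, 158.6]
eef_rot: [-3.141, 0.0, 1.858]
wrist_force: [2.0, -3.9, 3.4]
finger_gap: 0.3
```

Request:
jog_arm(increments=[[0,0,-0.1,0,0,0,0],[0,0,0,0,0,0,0],[0,0,0,0,0,0,0]])

```text
clock: 8.18
eef_pos: [554.3, -70.9, 159.3]
eef_rot: [-3.141, -0.0, 1.858]
wrist_force: [1.5, -3.6, 4.4]
finger_gap: 0.3
```

```bash
python3 - <<'E'
from h import *
v=np.load("v.npy")
c=d2w(v,[[-40,-20,60]])
p=camera("scene");im=p["image"].copy();q=px(p,c)[0].astype(int)
save({"image":cv2.resize(im[max(q[1]-75,0):q[1]+75,q[0]-100:q[0]+100],(800,600))},"scene3.png")
E
```

```text
(no output)
```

View pics/scene3.png

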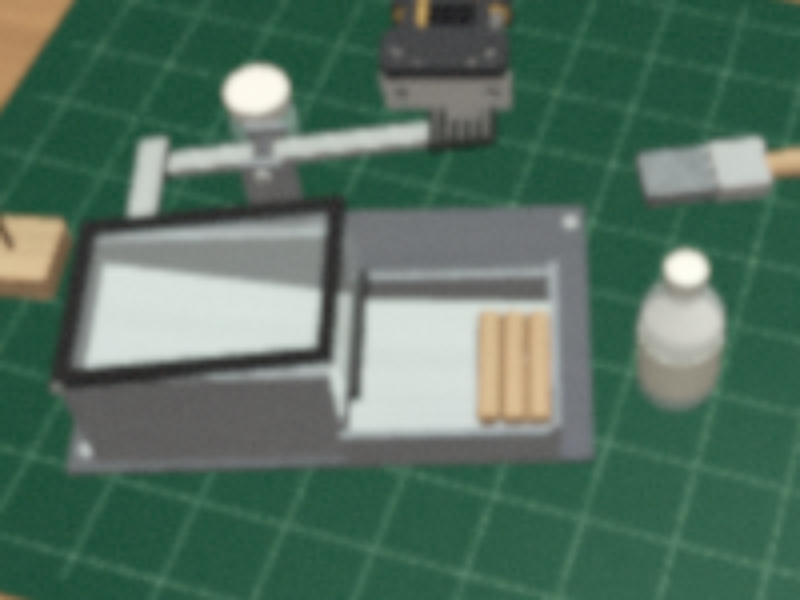

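The lid is nearly shut (front edge at about (340,205)) and the fingers still carry about 4 N. I'll continue at 1 mm per row.

Request:
jog_arm(increments=[[0,0,-0.1,0,0,0,0],[0,0,-0.1,0,0,0,0],[0,0,-0.1,0,0,0,0],[0,0,-0.1,0,0,0,0],[0,0,0,0,0,0,0]])

```text
clock: 8.85
eef_pos: [554.4, -71.0, 163.5]
eef_rot: [-3.142, -0.0, 1.858]
wrist_force: [1.1, -3.7, 3.3]
finger_gap: 0.6
```

Request:
jog_arm(increments=[[0,0,-0.1,0,0,0,0],[0,0,-0.1,0,0,0,0],[0,0,0,0,0,0,0]])

```text
clock: 9.22
eef_pos: [554.4, -71.0, 165.5]
eef_rot: [3.142, 0.0, 1.858]
wrist_force: [2.1, -3.9, 3.3]
finger_gap: 0.5
```

Request:
jog_arm(increments=[[0,0,-0.1,0,0,0,0],[0,0,-0.1,0,0,0,0],[0,0,-0.1,0,0,0,0],[0,0,-0.1,0,0,0,0],[0,0,-0.1,0,0,0,0],[0,0,-0.1,0,0,0,0],[0,0,0,0,0,0,0]])

```text
clock: 10.1
eef_pos: [554.4, -70.9, 171.5]
eef_rot: [3.142, -0.0, 1.858]
wrist_force: [-0.4, -0.5, 0.3]
finger_gap: 0.3
```

Contact is lost gently at about 168–171 mm, near the rest height. Moving clear now, up and back towards the robot (tool −y).

Request:
jog_arm(increments=[[0,0,-1,0,0,0,0],[0,0,-2,0,0,0,0],[0,0,-3,0,0,0,0],[0,-3,-2,0,0,0,0],[0,-4,0,0,0,0,0],[0,-4,0,0,0,0,0],[0,-3,0,0,0,0,0],[0,0,0,0,0,0,0],[0,0,0,0,0,0,0]])

```text
clock: 11.22
eef_pos: [420.7, -110.5, 252.0]
eef_rot: [3.141, 0.0, 1.857]
wrist_force: [-0.5, 0.6, -0.2]
finger_gap: 0.4
```

```bash
python3 - <<'E'
from h import *
v=np.load("v.npy")
c=d2w(v,[[-40,-20,60]])
for n in("scene","top"):
    p=camera(n);im=p["image"].copy();q=px(p,c)[0].astype(int)
    save({"image":cv2.resize(im[max(q[1]-75,0):q[1]+75,q[0]-100:q[0]+100],(800,600))},n+"4.png")
E
```

```text
(no output)
```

View pics/scene4.png

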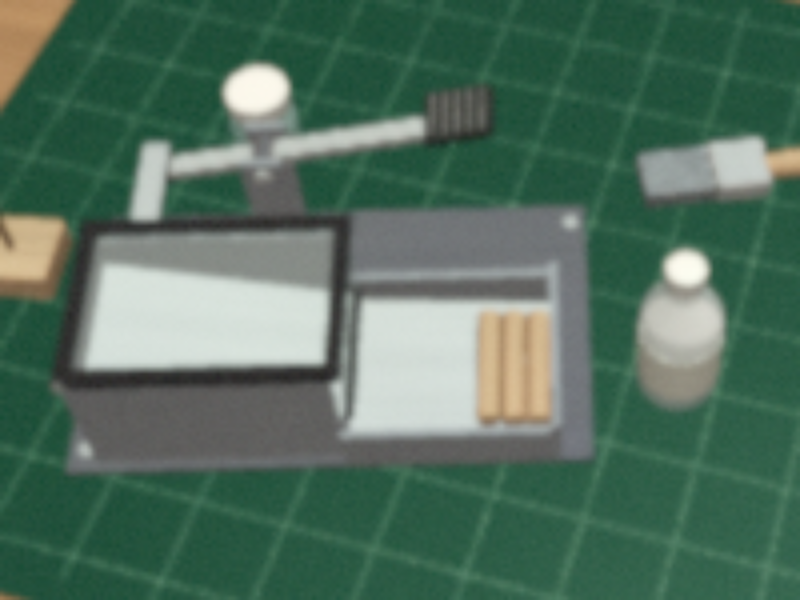

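View pics/top4.png

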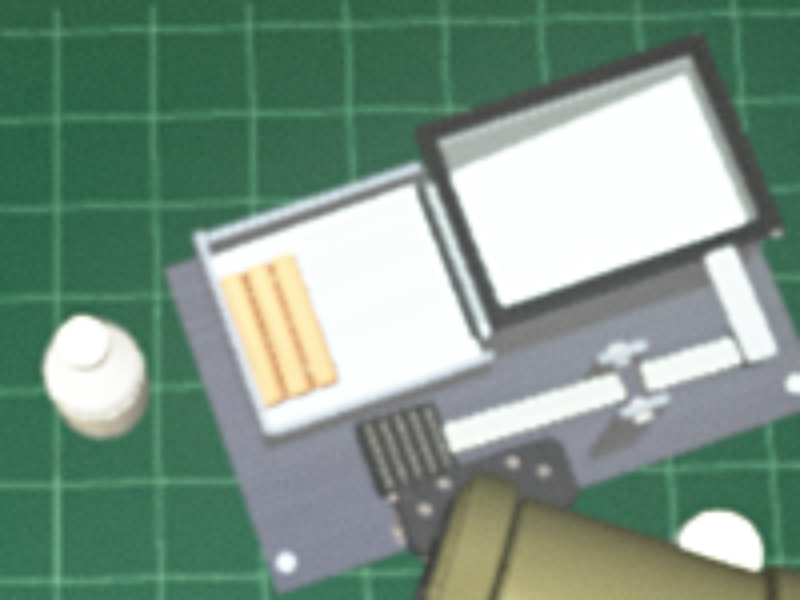

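The lid is shut, the pad is back up at (460,115) in the scene view, the dowels lie at the tray's far end, the bystanders are in place, and the arm is clear.

```bash
python3 -c "
from h import *
print(sign_off(),read_state()['wrist_force'])"
```

```text
the job is handed in; nothing more can be done
the job is handed in; nothing more can be done
```

I pressed the lever to its stop with the closed fingertips, and all three dowels rolled out into the catch tray. I then let the lever up under the fingers at about 24 mm/s, slowing to about 8 mm/s for the last stretch, moved clear and handed the job in at about 11 s of the 35 s allowed.

- **Pressing:** the force rose to about 20 N at the stop. I held there for about half a second; the dowels were already at the tray's far end just before that.
- **Closing:** the fingers still carried about 3 N a few millimetres before the lever reached rest. Contact then faded to about 0 N.
- **Last pictures:** they show the lid shut, the pad back at its rest position and the three dowels side by side in the tray. The jar, bottle, clip stand and brush look unmoved where they show.

No check failed. The lever and lid angles were judged only from the pictures, the forces and the fingertip height. The networks' `pad_top` point was about 45 mm off my pose fit, apparently because they report the middle of the whole lever. I used the fit, and the wrist view confirmed it.

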